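# Press the treatment stones home in their warming tray

## Robot

A 6-joint arm with a two-finger parallel gripper is mounted at the origin on the work surface. World frame = base frame: x ahead of the robot, y to its left, z up, the work surface at z = 0. Lengths are in mm, angles in rad, forces in N, time in s.
With the tool pointing down it reaches from about 350 to 775 mm from the base axis. Payload 7.3 kg.
Tool frame: the origin (TCP) lies at the very end of the fingers, on their centre line; the grasp point (between the pads) lies 19 mm behind it (bot.tcp_to_grasp is the distance from the TCP to the grasp point, in mm); z points along the fingers, y is the direction in which the jaws open and shut (so a half turn about z gives the same grasp; the last joint's range is limited). The gripper opens to 92 mm and grips with 3 to 60 N. Pads are 19 mm wide; open, the fingers measure 130 mm over their backs; the gripper's body (75 mm by 190 mm) begins 47 mm behind the grasp point.
Start: joints at [1.186, 0.342, 1.524, -0, 1.275, -0.146], TCP at [124.166, 510.125, 226.741] pointing down, gripper open.
Joint ranges: [-2.53, 2.53], [-0.77, 2.02], [0.04, 2.7], [-1, 4.14], [0.28, 2.66], [-3.11, 3.11]. Speed limits (rad/s): [2.57, 2.57, 3.14, 3.14, 3.14, 3.14].

## Interface

Orientations are given as [roll, pitch, yaw] about the fixed x, y, z axes, in that order (R = Rz(yaw) Ry(pitch) Rx(roll)).
In Python, from plant import bot gives the robot as it stands. The module is installed in compiled form; this text tells all that it offers.
- The arm moves only by the tool carry_out, never from a script. Its argument "motion" is a list of rows, each a list of 5 numbers: the closure, from 0 (fully open) to 1 (shut), then the shift along the tool's x, y, z in mm, then the turn about the tool's z in degrees. In form: [[claw, dx, dy, dz, spin], ...]. A call has 1 to 10 rows; each row is the pose to reach, as a shift and turn from the pose measured when the call began, along the tool's axes at that moment; what a row does not reach only later rows make up. A row lasts 1/8 s, in which the tool goes at most 62.5 mm and 10.7 degrees, less where a joint would pass 70% of its speed; a pose out of reach is approached as far as the arm can. A call with a gripper value outside its range is refused whole. The fingers move at their own pace and stop on an object; the grip force is fixed at half the most. Time passes only in rows, so rows that repeat a pose let the fingers close. It gives the time, the measured TCP pose, the force and the opening at its end, in the units of the state.
- bot.get_obs(): the state, without advancing time (a new reading comes with each control period).
- bot.capture(name): name is "side" or "top"; returns a dict with "color" (480x640x3 uint8, red, green, blue), "depth" (480x640 float32, mm along the optical axis (not along the pixel's ray), 0 where there is no reading), "K" (3x3 intrinsics, pixels), "camera_from_world" (4x4, takes a point from world to camera coordinates). Camera axes: x right, y down, z forward; pixel columns grow to the right and rows downward; lengths in mm; the calibration is good to about 2 mm. A picture is of the moment at which its call begins.
- bot.close_job(): hands the job in, once; it reports no verdict.
The state is a dict: "time": time; "joint_positions": joint angles; "dq": joint speeds; "tau": joint torques, N m; "tool_pos": TCP position; "tcp_rot": TCP orientation; "contact_force": force on the tool from outside, world axes, zero at the start; "moment": the same for the moment, N m; "grip_width": finger opening in mm.
Only numpy, scipy, OpenCV 4.12 (cv2) and the standard library are available. Lean on these libraries where they do the work, as an engineer would, in place of code of your own. Each camera call takes 0.05 s, during which the arm holds its last target.

## Task

Take the wooden hand press by its handle and tamp the stones in the aluminium tray down, firmly but never hard, since the feet under them are delicate, until every stone is fully home on its hard stop, leaning on them there for a moment, and all lie level; touch the stones only with the press. Then stand the press upright in its shallow white dish and let go, leaving the other things on the table alone.

Things in the scene. Friction and masses are not known exactly. Their poses are not given: they have to be found in the camera images.
- press_mid (a point): The hand press (tamper): one piece of pale wood, a square flat foot plate 70 x 70 mm, 14 mm thick, with a square upright handle 28 x 28 mm rising from its middle to 100 mm above the foot's flat underside, sides parallel to the plate's. About 0.2 kg, standing on its foot. This point is on its axis, 50 mm above the foot's underside; z up along the handle, x and y square to the plate's sides.
- tray: The stone tray, an open aluminium bin fixed to the table, 92 mm (its x) by 132 mm (its y), 65 mm high, walls 5 mm (inside 82 x 122 mm). Origin on the table under its centre. Six stones stand in it in two rows of three, at x = -20 and +20 mm, y = -40, 0 and +40 mm in its frame, each 3 to 16 mm too high at the start.
- dish: The press's dish: a shallow white square tray fixed to the table, 104 x 104 mm outside, 14 mm high, walls 5 mm, floor 5 mm thick. Origin on the table under its centre, z up.
- stone1_mid (a point): A basalt stone: loose dark pebble with flat top and bottom, about 34 mm across, 26 mm thick, 55 g, in one of the tray's six places (any of them). Point at its centre, half-way up; z up through its flat top.
- stone1: The same stone, as a whole; origin at the middle of its underside. Under each of the six stones a small steel foot slides down stiffly (about 2 N each), does not spring back, and stays where it is left, until it meets its hard stop; all six stops are at one height. Home is felt as a sharp rise of force.
- stone2_mid (a point): A basalt stone: loose dark pebble with flat top and bottom, about 34 mm across, 26 mm thick, 55 g, in one of the tray's six places (any of them). Point at its centre, half-way up; z up through its flat top.
- stone2: The same stone, as a whole; origin at the middle of its underside. Four moving stones together resist the press with about 8 N; against the stops, lean on it for a moment with about 12 N in all. The feet are delicate: go down slowly (about 10 mm per second); no single stone may be pressed with more than 15 N.
- stone3_mid (a point): A basalt stone: loose dark pebble with flat top and bottom, about 34 mm across, 26 mm thick, 55 g, in one of the tray's six places (any of them). Point at its centre, half-way up; z up through its flat top.
- stone3: The same stone, as a whole; origin at the middle of its underside.
- stone4_mid (a point): A basalt stone: loose dark pebble with flat top and bottom, about 34 mm across, 26 mm thick, 55 g, in one of the tray's six places (any of them). Point at its centre, half-way up; z up through its flat top.
- stone4: The same stone, as a whole; origin at the middle of its underside.
- stone5_mid (a point): A basalt stone: loose dark pebble with flat top and bottom, about 34 mm across, 26 mm thick, 55 g, in one of the tray's six places (any of them). Point at its centre, half-way up; z up through its flat top.
- stone5: The same stone, as a whole; origin at the middle of its underside.
- stone6_mid (a point): A basalt stone: loose dark pebble with flat top and bottom, about 34 mm across, 26 mm thick, 55 g, in one of the tray's six places (any of them). Point at its centre, half-way up; z up through its flat top.
- stone6: The same stone, as a whole; origin at the middle of its underside.
- tray_rim (a point): Centre of the tray's mouth, at rim height (65 mm). The press foot, square to the tray and moved 20 mm along the tray's y to either side of this point, fits inside with 6 mm to spare all round and covers four stones. When all stones are home their tops lie level, somewhere 7 to 27 mm below this point: how deep is set underneath and can be neither measured nor seen.
- bottle_a: White plastic bottle, 52 mm wide, 140 mm tall, standing; origin at its underside. Bystander.
- bottle_b: White plastic bottle, 46 mm wide, 110 mm tall, standing; origin at its underside. Bystander.
- tape: Roll of tape lying flat, 90 mm across, 22 mm high; origin at its underside. Bystander.
- probe: Hand probe lying down, about 125 mm long, 24 mm thick; origin at its underside. Bystander.
- jar: Clear open jar, 100 mm across, 75 mm tall; origin at its underside. Bystander.
- press: The same press, as a whole; this origin is at the middle of the foot's underside, z up.
Mind the look-alikes: they are no part of the job. Leave any pink, turquoise or yellow look-alike of the stone3 alone.

How it is judged (in metres and radians):
On the way, in this order (a step that is already met when the one before it is completed fails the run):
1. the press is lifted from the table (height (world z) of press_mid above 0.075 m), for 0.1 s.
2. the press has been leant on the stones against a hard stop (some stone pressed by it with more than 3 N) (contact force between any of stone1, stone2, stone3, stone4, stone5, stone6 and press above 3 N), for 0.1 s.
At the end, for the whole second after the job is handed in: The six stones lie flat in the tray, level with one another within 3 mm, after the press has leant on them against a hard stop; the press stands upright (within 0.08 rad), released and at rest on the dish floor, its axis within 18 mm of the centre of the dish (z of each of stone2_mid, stone3_mid, stone4_mid, stone5_mid, stone6_mid in the frame of stone1_mid below 0.003 m and z of each of stone1_mid, stone3_mid, stone4_mid, stone5_mid, stone6_mid in the frame of stone2_mid below 0.003 m and z of each of stone1_mid, stone2_mid, stone4_mid, stone5_mid, stone6_mid in the frame of stone3_mid below 0.003 m and z of each of stone1_mid, stone2_mid, stone3_mid, stone5_mid, stone6_mid in the frame of stone4_mid below 0.003 m and z of each of stone1_mid, stone2_mid, stone3_mid, stone4_mid, stone6_mid in the frame of stone5_mid below 0.003 m and z of each of stone1_mid, stone2_mid, stone3_mid, stone4_mid, stone5_mid in the frame of stone6_mid below 0.003 m and angle between each of stone1_mid, stone2_mid, stone3_mid, stone4_mid, stone5_mid, stone6_mid's own z axis and vertical below 0.2 rad and horizontal distance between each of stone1_mid, stone2_mid, stone3_mid, stone4_mid, stone5_mid, stone6_mid and tray below 0.058 m and horizontal distance between press_mid and dish below 0.018 m and z of press_mid in the frame of dish below 0.06 m and angle between press_mid's own z axis and vertical below 0.08 rad and linear speed of press below 0.02 m/s); the robot touches nothing.
It fails at once if a stone is pressed by the press with more than 15 N (contact force between any of stone1, stone2, stone3, stone4, stone5, stone6 and press above 15 N).
It fails at once if the robot itself touches a stone (contact force between any of stone1, stone2, stone3, stone4, stone5, stone6 and the fingers above 0.5 N or contact force between any of stone1, stone2, stone3, stone4, stone5, stone6 and the arm above 0.5 N).
It fails at once if a bystander is moved by more than 25 mm or tipped (distance of any of bottle_a, bottle_b, tape, probe, jar from where it was at the start of the episode above 0.025 m or angle between any of bottle_a, bottle_b, tape, probe, jar's own z axis and vertical above 0.4 rad).
It also fails if it takes over 61 s, if anything falls off the work surface, if the arm or the gripper's body presses on something with over 40 N, if the wrist force passes 120 N, or if a joint passes its speed limit or range.

## Working session

There is one attempt and no reset: what is moved stays moved. The work goes in short steps, Python scripts to look and compute and a tool call to move; the robot and the scene stay as the last step left them, time stands still between calls to the robot, and variables do not carry over. Pictures are saved under pics/ and viewed, and the job is handed in when it is done.

Besides the shell and the picture viewer there is one more tool, called after "Call:" by a JSON object that holds its "op" and its "data", one argument or row to a line. carry_out: Moves the arm, as the interface text tells. Its arguments: {"type":"object","properties":{"motion":{"type":"array","items":{"type":"array","items":{"type":"number"}}}},"required":["motion"]}

```bash
mkdir -p pics; cat > h.py <<'E'
import numpy as np, cv2
from plant import bot
def cap(n,f):
    c=bot.capture(n); cv2.imwrite('pics/'+f+'.png',c['color'][:,:,::-1]); np.savez('pics/'+f+'.npz',**{k:c[k] for k in ('color','depth','K','camera_from_world')}); return c
def world(c):
    d=c['depth'];K=c['K'];v,u=np.mgrid[:480,:640]
    P=np.stack([(u-K[0,2])/K[0,0]*d,(v-K[1,2])/K[1,1]*d,d,np.ones_like(d)],-1)
    return (P@np.linalg.inv(c['camera_from_world']).T)[...,:3]
E
python3 - <<'E'
from h import *
o=bot.get_obs(); print(o)
for n in('side','top'):
    c=cap(n,n+'0'); print(n,c['K'],c['camera_from_world'])
E
```

```text
{'time': 0.0, 'joint_positions': array([ 1.18601334e+00,  3.42696739e-01,  1.52501039e+00,  2.05531149e-06,
        1.27537914e+00, -1.45977376e-01]), 'dq': array([-0.00073295,  0.00180454, -0.00100966, -0.00136207, -0.00233811,
        0.00138588]), 'tau': array([-3.14545950e-04, -4.31237483e+01, -2.44217420e+01,  7.16686388e-02,
        5.59272605e-02, -9.94235324e-05]), 'tool_pos': array([123.99981074, 509.73619397, 226.06075573]), 'tcp_rot': array([-3.14011522e+00, -2.19203957e-04,  2.90278628e+00]), 'contact_force': array([ 1.03405067, -0.11360135,  0.69677603]), 'moment': array([-0.04771523, -0.05690417, -0.00316785]), 'grip_width': 91.85557453678608}
side [[590.88342764   0.         320.26516885]
 [  0.         590.88342764 241.00403338]
 [  0.           0.           1.        ]] [[ 8.99955681e-01 -4.35959109e-01  4.40773022e-03 -5.16676746e+02]
 [-3.03687127e-01 -6.34094790e-01 -7.11124410e-01  2.40705317e+02]
 [ 3.12816083e-01  6.38641882e-01 -7.03052378e-01  1.08115754e+03]
 [ 0.00000000e+00  0.00000000e+00  0.00000000e+00  1.00000000e+00]]
top [[469.17500443   0.         323.06471013]
 [  0.         469.17500443 237.80782834]
 [  0.           0.           1.        ]] [[ 2.07632863e-02 -9.98526297e-01  5.01410009e-02 -3.85439083e+01]
 [-9.86188346e-01 -2.86979324e-02 -1.63122576e-01  6.06885954e+02]
 [ 1.64321125e-01 -4.60615099e-02 -9.85330861e-01  7.17157420e+02]
 [ 0.00000000e+00  0.00000000e+00  0.00000000e+00  1.00000000e+00]]
```

View pics/side0.png

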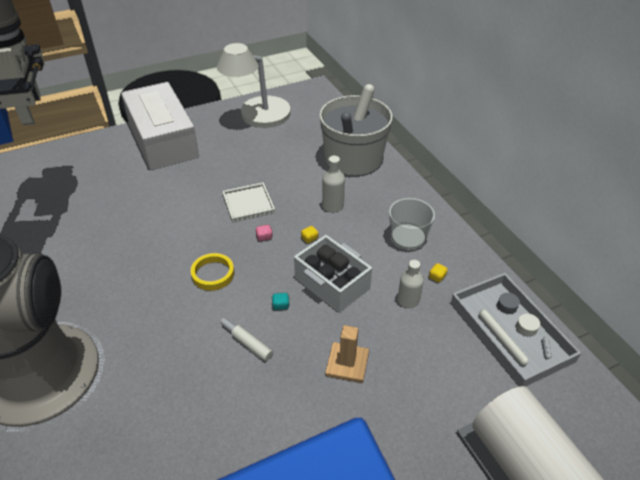

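View pics/top0.png

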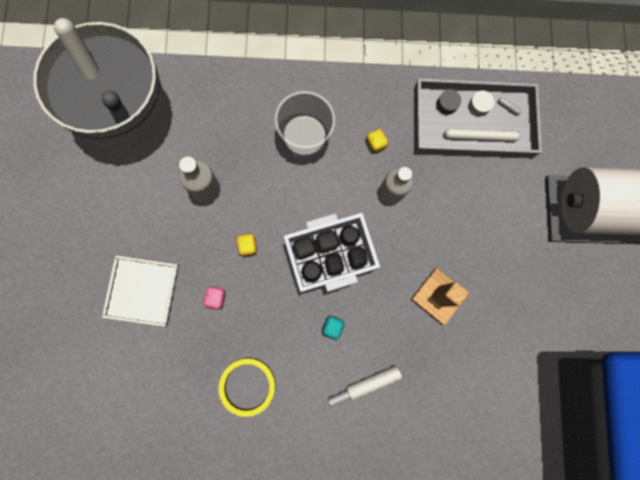

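The side view shows the press at about (348,355), the tray at (332,272) and the dish at (248,202). In the top view they are at (441,296), (332,252) and (140,291). Next I measure them from the depth of both views.

```bash
cat > m.py <<'E'
from h import *
def rect(P,c,r,zlo,zhi):
    m=(np.abs(P[...,2]-(zlo+zhi)/2)<(zhi-zlo)/2)&(np.hypot(P[...,0]-c[0],P[...,1]-c[1])<r)
    q=P[m]
    return q
E
python3 - <<'E'
from m import *
W={}
for n in('side','top'):
    c=dict(np.load(f'pics/{n}0.npz')); W[n]=world(c)
    tab=W[n][400:440,250:300] if n=='top' else W[n][380:400,200:260]
    print(n,'table z',np.median(tab[...,2]))
T=W['top']
for nm,(u,v) in dict(press=(441,296),tray=(332,252),dish=(140,291)).items():
    print(nm,T[v,u])
def R(q): 
    r=cv2.minAreaRect(q[:,:2].astype(np.float32)); return np.round(r[0],1),np.round(r[1],1),round(r[2],1),len(q),np.round(q[:,2].mean(),1)
for n in W:
    P=W[n]
    pc=T[296,441][:2]; tc=T[252,332][:2]; dc=T[291,140][:2]
    print(n,'press foot',R(rect(P,pc,75,10,19)),'handle',R(rect(P,pc,80,94,106)))
    print(n,'tray rim',R(rect(P,tc,110,62,70)))
    print(n,'dish rim',R(rect(P,dc,90,11,20)),'floor',R(rect(P,dc,90,3,9)))
E
```

```text
side table z -0.4626495532716035
top table z 1.6950779469750046
press [ 516.2586222  -209.56444219   75.8492936 ]
tray [589.17280477 -40.69884845  17.55131365]
dish [516.27475611 278.72241629   5.32254702]
side press foot (array([ 517.5, -230.9]), array([73.2, 70.1]), 51.9, 894, np.float64(13.4)) handle (array([ 518.3, -230.2]), array([31.5, 27.8]), 53.9, 228, np.float64(98.9))
side tray rim (array([580.9, -39.9]), array([115.8, 135.5]), 20.2, 635, np.float64(64.2))
side dish rim (array([514.2, 270.7]), array([110.2, 103.9]), 83.1, 253, np.float64(13.5)) floor (array([513.5, 274.5]), array([168. , 168.2]), 4.5, 896, np.float64(5.3))
top press foot (array([ 519.9, -227.6]), array([71.3, 70.5]), 51.4, 1055, np.float64(15.1)) handle (array([ 519.8, -227.3]), array([28.2, 28. ]), 52.1, 342, np.float64(100.7))
top tray rim (array([584.4, -37.3]), array([116.1, 132.3]), 18.5, 1651, np.float64(65.3))
top dish rim (array([517.2, 275.1]), array([105., 104.]), 82.8, 829, np.float64(15.4)) floor (array([516.8, 279. ]), array([177.6, 179. ]), 15.9, 4324, np.float64(5.9))
```

```bash
python3 - <<'E'
from m import *
from scipy.optimize import least_squares
for n,box in(('side',(270,220,120,110)),('top',(260,190,140,120))):
    c=dict(np.load(f'pics/{n}0.npz')); P=world(c)
    x,y,w,h=box
    cv2.imwrite(f'pics/crop_{n}.png',cv2.resize(c['color'][y:y+h,x:x+w,::-1],None,fx=5,fy=5,interpolation=cv2.INTER_CUBIC))
    q=rect(P,(583,-39),110,60,70)
    # maximise rim points within wall annulus
    best=None
    def score(p):
        cx,cy,a=p; ca,sa=np.cos(a),np.sin(a)
        X=(q[:,0]-cx)*ca+(q[:,1]-cy)*sa; Y=-(q[:,0]-cx)*sa+(q[:,1]-cy)*ca
        d=np.maximum(abs(X)-43.5,abs(Y)-63.5) # 0 mid-wall
        return np.sum(np.exp(-(d/2)**2))
    r=[]
    for a in np.radians(np.arange(15,24,.5)):
        for cx in np.arange(576,592,1):
            for cy in np.arange(-47,-30,1): r.append((score((cx,cy,a)),cx,cy,np.degrees(a)))
    b=max(r); print(n,b)
    cx,cy,a=b[1],b[2],np.radians(b[3]);ca,sa=np.cos(a),np.sin(a)
    for ty in(-40,0,40):
        for tx in(-20,20):
            X=cx+ca*tx-sa*ty;Y=cy+sa*tx+ca*ty
            m=np.hypot(P[...,0]-X,P[...,1]-Y)<10
            z=P[...,2][m]; print(tx,ty,np.round(np.percentile(z,[10,50,90]),1),m.sum())
E
```

```text
side (np.float64(335.662092433221), np.int64(581), np.int64(-41), np.float64(19.0))
-20 -40 [51.8 54.5 56.8] 65
20 -40 [50.2 52.9 54.9] 57
-20 0 [55.9 59.  61.8] 68
20 0 [18.2 62.8 64.7] 62
-20 40 [55.8 57.9 60.9] 55
20 40 [51.2 55.8 57.8] 62
top (np.float64(569.152101423361), np.int64(584), np.int64(-37), np.float64(18.5))
-20 -40 [55.3 57.1 58.7] 118
20 -40 [53.6 55.2 56.9] 115
-20 0 [59.9 61.8 63.3] 120
20 0 [63.7 65.1 66.6] 123
-20 40 [59.2 61.1 62.1] 120
20 40 [56.7 58.5 59.9] 119
```

```bash
python3 -c "
import cv2,numpy as np
a=cv2.imread('pics/crop_side.png');b=cv2.imread('pics/crop_top.png')
cv2.imwrite('pics/c0.png',np.hstack([cv2.resize(a,(400,367)),cv2.resize(b,(400,367))]))"
```

```text
(no output)
```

View pics/c0.png

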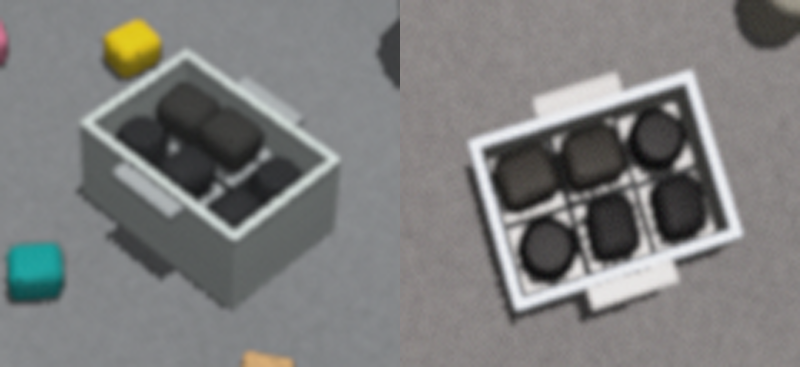

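The tray crops show the six stones. Their tops are at about z 54–64, so the home level should be about 47–52. The two cameras differ by a constant offset of about (3,4) mm, and I use the mean. Now I work out the approach move.

```bash
cat >> h.py <<'E'
from scipy.spatial.transform import Rotation as Ro
def wrap90(a): return (a+90)%180-90
def delta(*targets):
    "targets (x,y,z,jawdeg)"
    o=bot.get_obs(); R=Ro.from_euler('xyz',o['tcp_rot']); 
    yj=R.as_matrix()[:,1]; jaw=np.degrees(np.arctan2(yj[1],yj[0]))
    print('t',round(o['time'],2),'pos',np.round(o['tool_pos'],2),'rot',np.round(o['tcp_rot'],4),'jaw',round(jaw,2),'F',np.round(o['contact_force'],2),'M',np.round(o['moment'],2),'w',round(o['grip_width'],2),'q6',round(o['joint_positions'][5],2))
    for t in targets:
        d=R.inv().apply(np.array(t[:3])-o['tool_pos']); print(t,'->',np.round(d,2),'spin',round(-wrap90(t[3]-jaw),2))
E
python3 - <<'E'
from h import *
delta((200,470,226,70),(260,440,226,65),(310,405,226,60),(350,360,226,52),(390,310,226,52),(420,255,226,52),(450,200,226,52),(470,140,226,52),(490,80,226,52),(505,20,226,52))
E
```

```text
t 0.1 pos [124.01 509.79 226.12] rot [-3.1403e+00 -2.0000e-04  2.9028e+00] jaw 76.32 F [0.33 0.21 0.49] M [-0.01  0.01 -0.02] w 91.76 q6 -0.15
(200, 470, 226, 70) -> [-83.24 -20.69   0.13] spin 6.32
(260, 440, 226, 65) -> [-1.4864e+02 -3.5650e+01  1.4000e-01] spin 11.32
(310, 405, 226, 60) -> [-2.055e+02 -5.783e+01  1.600e-01] spin 16.32
(350, 360, 226, 52) -> [-2.550e+02 -9.209e+01  1.900e-01] spin 24.32
(390, 310, 226, 52) -> [-3.0569e+02 -1.3121e+02  2.3000e-01] spin 24.32
(420, 255, 226, 52) -> [-3.4785e+02 -1.7756e+02  2.9000e-01] spin 24.32
(450, 200, 226, 52) -> [-3.9001e+02 -2.2390e+02  3.4000e-01] spin 24.32
(470, 140, 226, 52) -> [-4.2363e+02 -2.7747e+02  4.0000e-01] spin 24.32
(490, 80, 226, 52) -> [-457.25 -331.04    0.47] spin 24.32
(505, 20, 226, 52) -> [-486.02 -385.79    0.53] spin 24.32
```

Call:
{"op": "carry_out", "data": {
  "motion": [
    [0, -55, -14, 0, 5],
    [0, -110, -27, 0, 10],
    [0, -160, -40, 0, 16],
    [0, -206, -58, 0, 24],
    [0, -255, -92, 0, 24.3],
    [0, -306, -131, 0, 24.3],
    [0, -348, -178, 0, 24.3],
    [0, -390, -224, 0, 24.3],
    [0, -424, -277, 0, 24.3],
    [0, -457, -331, 0, 24.3]
  ]
}}

```text
time: 1.35
tool_pos: [489.1, 81.1, 226.2]
tcp_rot: [-3.14, -0.0, 2.479]
contact_force: [0.5, 0.7, -0.1]
grip_width: 91.7
```

```bash
python3 - <<'E'
from h import *
delta((519,-229,160,52),(518.7,-229,120,52))
E
```

```text
t 1.35 pos [489.11  81.15 226.17] rot [-3.1401 -0.      2.4787] jaw 52.02 F [ 0.51  0.75 -0.06] M [-0.03 -0.06  0.02] w 91.7 q6 -0.9
(519, -229, 160, 52) -> [-214.43 -225.96   66.51] spin 0.02
(518.7, -229, 120, 52) -> [-214.19 -226.09  106.51] spin 0.02
```

Call:
{"op": "carry_out", "data": {
  "motion": [
    [0, -42, -44, 0, 0],
    [0, -84, -88, 0, 0],
    [0, -126, -132, 10, 0],
    [0, -168, -176, 30, 0],
    [0, -200, -210, 55, 0],
    [0, -214, -226, 75, 0],
    [0, -214, -226, 95, 0],
    [0, -214, -226, 95, 0]
  ]
}}

```text
time: 2.35
tool_pos: [517.6, -227.7, 129.7]
tcp_rot: [-3.14, -0.005, 2.479]
contact_force: [-0.2, 0.7, 0.5]
grip_width: 92.0
```

```bash
python3 - <<'E'
from h import *
delta((518.7,-229,52,52))
a=cap('side','side1');b=cap('top','top1')
A=cv2.resize(a['color'][250:430,260:460,::-1],None,fx=2,fy=2);B=cv2.resize(b['color'][220:400,340:540,::-1],None,fx=2,fy=2)
cv2.imwrite('pics/c1.png',np.hstack([A,B]))
E
```

```text
t 2.35 pos [ 517.55 -227.67  129.72] rot [-3.1399 -0.0045  2.4788] jaw 52.02 F [-0.21  0.69  0.54] M [0.01 0.01 0.05] w 92.01 q6 -1.46
(518.7, -229, 52, 52) -> [-2.08 -0.21 77.72] spin 0.02
```

View pics/c1.png

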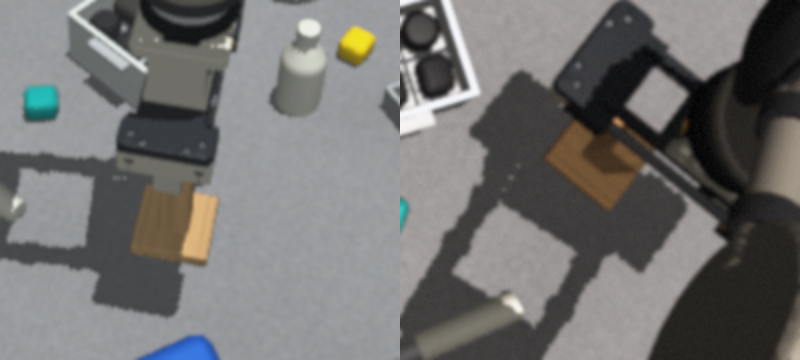

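The gripper is over the press in both views, and the jaws lie square to the plate. Descending and closing.

Call:
{"op": "carry_out", "data": {
  "motion": [
    [0, -2, 0, 20, 0],
    [0, -2, 0, 40, 0],
    [0, -2, 0, 58, 0],
    [0, -2, 0, 70, 0],
    [0, -2, 0, 77.5, 0],
    [0, -2, 0, 77.5, 0],
    [0, -2, 0, 77.5, 0]
  ]
}}

```text
time: 3.32
tool_pos: [520.8, -229.6, 55.0]
tcp_rot: [-3.14, 0.001, 2.48]
contact_force: [0.3, 0.4, -0.0]
grip_width: 91.9
```

```bash
python3 - <<'E'
from h import *
delta((518.7,-229,52,52))
E
```

```text
t 3.33 pos [ 520.79 -229.56   55.04] rot [-3.1404e+00  1.1000e-03  2.4797e+00] jaw 52.08 F [ 0.29  0.44 -0.03] M [0.   0.03 0.  ] w 91.89 q6 -1.46
(518.7, -229, 52, 52) -> [ 2.   -0.83  3.04] spin 0.08
```

Call:
{"op": "carry_out", "data": {
  "motion": [
    [1, 0, 0, 0, 0],
    [1, 0, 0, 0, 0],
    [1, 0, 0, 0, 0],
    [1, 0, 0, 0, 0],
    [1, 0, 0, 0, 0],
    [1, 0, 0, 0, 0]
  ]
}}

```text
time: 4.08
tool_pos: [520.8, -229.6, 55.0]
tcp_rot: [-3.14, 0.001, 2.48]
contact_force: [0.4, 0.5, -0.7]
grip_width: 36.5
```

```bash
python3 - <<'E'
from h import *
delta((518.7,-229,52,52))
E
```

```text
t 4.08 pos [ 520.78 -229.59   55.03] rot [-3.1404e+00  1.1000e-03  2.4797e+00] jaw 52.08 F [ 0.4   0.45 -0.73] M [-0.1  -0.03 -0.02] w 36.47 q6 -1.46
(518.7, -229, 52, 52) -> [ 2.   -0.81  3.03] spin 0.08
```

Call:
{"op": "carry_out", "data": {
  "motion": [
    [1, 0, 0, 0, 0],
    [1, 0, 0, 0, 0],
    [1, 0, 0, 0, 0],
    [1, 0, 0, 0, 0]
  ]
}}

```text
time: 4.58
tool_pos: [520.7, -229.6, 55.0]
tcp_rot: [-3.14, 0.001, 2.48]
contact_force: [-0.8, -0.4, -0.3]
grip_width: 28.2
```

```bash
python3 - <<'E'
from h import *
delta((518.7,-229,52,52))
E
```

```text
t 4.58 pos [ 520.74 -229.62   55.  ] rot [-3.1403e+00  1.0000e-03  2.4797e+00] jaw 52.08 F [-0.79 -0.42 -0.25] M [-0.12 -0.02  0.03] w 28.18 q6 -1.46
(518.7, -229, 52, 52) -> [ 2.   -0.76  3.  ] spin 0.08
```

Call:
{"op": "carry_out", "data": {
  "motion": [
    [1, 0, 0, -5, 0],
    [1, 0, 0, -20, 0],
    [1, 0, 0, -40, 0],
    [1, 0, 0, -65, 0],
    [1, 0, 0, -90, 0],
    [1, 0, 0, -100, 0],
    [1, 0, 0, -100, 0]
  ]
}}

```text
time: 5.45
tool_pos: [521.0, -229.6, 155.8]
tcp_rot: [-3.141, 0.003, 2.48]
contact_force: [-0.0, 0.1, -2.5]
grip_width: 28.0
```

```bash
python3 - <<'E'
from h import *
delta((589,-58,155,19))
E
```

```text
t 5.45 pos [ 520.98 -229.56  155.78] rot [-3.1405e+00  2.6000e-03  2.4797e+00] jaw 52.08 F [-0.02  0.14 -2.5 ] M [-0.03 -0.03 -0.01] w 28.0 q6 -1.46
(589, -58, 155, 19) -> [ 51.78 177.14   0.45] spin 33.08
```

Call:
{"op": "carry_out", "data": {
  "motion": [
    [1, 8, 30, 0, 5],
    [1, 16, 60, 0, 11],
    [1, 26, 90, 0, 17],
    [1, 34, 120, 0, 23],
    [1, 43, 150, 0, 29],
    [1, 52, 177, 0, 33],
    [1, 52, 177, 0, 33],
    [1, 52, 177, 0, 33]
  ]
}}

```text
time: 6.45
tool_pos: [588.2, -58.3, 154.5]
tcp_rot: [-3.14, 0.002, 1.905]
contact_force: [-0.1, -0.4, -2.9]
grip_width: 28.2
```

```bash
python3 - <<'E'
from h import *
delta((589,-58,155,19))
a=cap('side','side2');b=cap('top','top2')
A=cv2.resize(a['color'][180:330,240:440,::-1],None,fx=2,fy=2);B=cv2.resize(b['color'][180:330,230:430,::-1],None,fx=2,fy=2)
cv2.imwrite('pics/c2.png',np.hstack([A,B]))
E
```

```text
t 6.45 pos [588.16 -58.35 154.53] rot [-3.1404e+00  2.2000e-03  1.9048e+00] jaw 19.14 F [-0.08 -0.38 -2.93] M [-0.09  0.06  0.01] w 28.18 q6 -0.56
(589, -58, 155, 19) -> [ 0.05  0.91 -0.47] spin 0.14
```

View pics/c2.png

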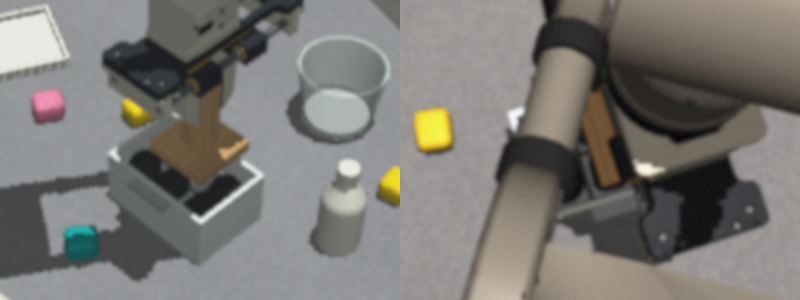

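The side view shows the foot level over the near part of the tray, square to it. The arm hides the top view. I fit the foot from the side cloud.

```bash
python3 - <<'E'
from m import *
c=dict(np.load('pics/side2.npz'));P=world(c)
hsv=cv2.cvtColor(c['color'],cv2.COLOR_RGB2HSV)
wood=(hsv[...,0]>5)&(hsv[...,0]<22)&(hsv[...,1]>80)
m=wood&(np.hypot(P[...,0]-588,P[...,1]+60)<60)&(P[...,2]>80)
q=P[m];print(len(q),np.percentile(q[:,2],[1,20,50,80,99]))
t=q[(abs(q[:,2]-np.median(q[:,2][q[:,2]<120]))<7)]
print(cv2.minAreaRect(t[:,:2].astype(np.float32)),len(t), np.percentile(t[:,2],[2,50,98]))
# plane fit of top face
f=q[(q[:,2]>109)&(q[:,2]<119)]
A=np.c_[f[:,:2]-f[:,:2].mean(0),np.ones(len(f))];s=np.linalg.lstsq(A,f[:,2],rcond=None)[0];print('plane',s,len(f))
print('side rect at z>109',cv2.minAreaRect(f[:,:2].astype(np.float32)))
# tray rim again in this view
E
```

```text
1157 [102.53846179 111.70119384 114.15749047 148.1802612  254.06562662]
((585.5933227539062, -58.40671157836914), (70.09391784667969, 70.40559387207031), 20.536930084228516) 701 [106.77420148 112.80390563 118.05832777]
plane [2.41070368e-03 1.27079906e-03 1.13033111e+02] 648
side rect at z>109 ((585.5933227539062, -58.40671157836914), (70.09391784667969, 70.40559387207031), 20.536930084228516)
```

```bash
python3 - <<'E'
from h import *
delta((590.8,-58.8,124,19))
E
```

```text
t 6.55 pos [588.29 -58.86 155.01] rot [-3.1412e+00  2.5000e-03  1.9033e+00] jaw 19.05 F [ 0.2  -0.1  -0.54] M [-0.06  0.05 -0.01] w 28.08 q6 -0.56
(590.8, -58.8, 124, 19) -> [-0.69  2.4  31.01] spin 0.05
```

Call:
{"op": "carry_out", "data": {
  "motion": [
    [1, -0.7, 2.4, 5, 0],
    [1, -0.7, 2.4, 12, 0],
    [1, -0.7, 2.4, 20, 0],
    [1, -0.7, 2.4, 27, 0],
    [1, -0.7, 2.4, 31, 0],
    [1, -0.7, 2.4, 31, 0],
    [1, -0.7, 2.4, 31, 0]
  ]
}}

```text
time: 7.42
tool_pos: [591.0, -58.8, 124.3]
tcp_rot: [3.142, 0.003, 1.903]
contact_force: [-0.1, -0.5, -1.7]
grip_width: 27.9
```

```bash
python3 - <<'E'
from h import *
delta((590.8,-58.8,124,19))
a=cap('side','side3')
cv2.imwrite('pics/c3.png',cv2.resize(a['color'][180:330,240:440,::-1],None,fx=4,fy=4))
delta((590.8,-58.8,124,19))
E
```

```text
t 7.42 pos [591.01 -58.82 124.26] rot [3.1415e+00 2.8000e-03 1.9034e+00] jaw 19.05 F [-0.1  -0.53 -1.7 ] M [-0.08  0.01 -0.02] w 27.89 q6 -0.56
(590.8, -58.8, 124, 19) -> [ 0.08 -0.19  0.26] spin 0.05
t 7.47 pos [591.03 -58.84 124.35] rot [3.1414e+00 2.9000e-03 1.9034e+00] jaw 19.06 F [ 0.06  0.24 -1.08] M [-0.08  0.09  0.02] w 27.93 q6 -0.56
(590.8, -58.8, 124, 19) -> [ 0.12 -0.2   0.35] spin 0.06
```

View pics/c3.png

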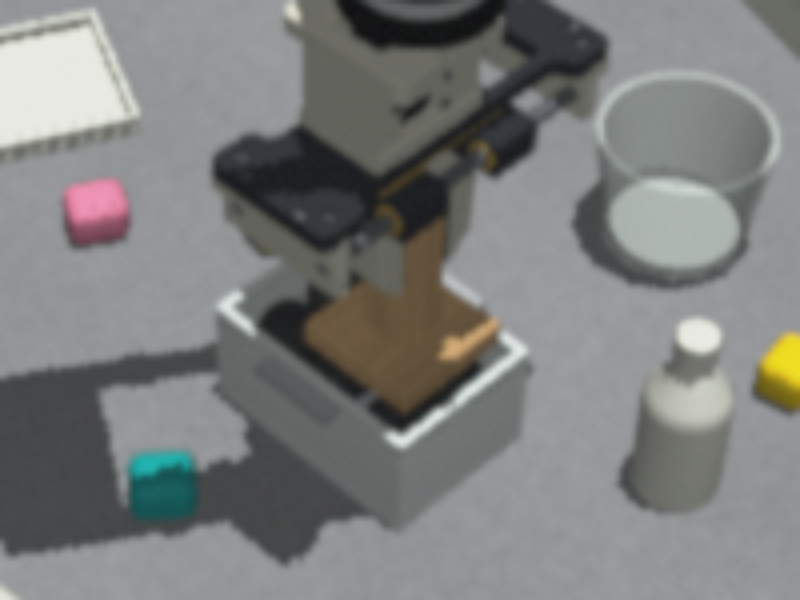

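```bash
cat > foot.py <<'E'
from m import *
import sys
def foot(f,c0,z0):
    c=dict(np.load(f'pics/{f}.npz'));P=world(c)
    hsv=cv2.cvtColor(c['color'],cv2.COLOR_RGB2HSV)
    wood=(hsv[...,0]>5)&(hsv[...,0]<22)&(hsv[...,1]>80)
    q=P[wood&(np.hypot(P[...,0]-c0[0],P[...,1]-c0[1])<60)&(abs(P[...,2]-z0)<6)]
    A=np.c_[q[:,:2]-q[:,:2].mean(0),np.ones(len(q))];s=np.linalg.lstsq(A,q[:,2],rcond=None)[0]
    print(f,cv2.minAreaRect(q[:,:2].astype(np.float32)),len(q),'plane',s)
    return c,P
if __name__=='__main__':
    c,P=foot(sys.argv[1],(float(sys.argv[2]),float(sys.argv[3])),float(sys.argv[4]))
    v=(P[...,2]>61)&(P[...,2]<69)&(np.hypot(P[...,0]-583,P[...,1]+39)<85)
    q=P[v]; q=q[:,:2]-[581,-40.5]
    a=np.radians(19.3); X=q@[np.cos(a),np.sin(a)];Y=q@[-np.sin(a),np.cos(a)]
    for nm,s,k in(('+x',X,abs(Y)<55),('-x',-X,abs(Y)<55),('+y',Y,abs(X)<35),('-y',-Y,abs(X)<35)):
        lim=46 if 'x' in nm else 66
        w=s[k&(abs(s-lim+2.5)<6)]; print(nm,len(w),np.percentile(w,[5,50,95]) if len(w) else '')
E
python3 foot.py side3 588 -59 82
```

```text
side3 ((588.4990234375, -58.286415100097656), (71.62454986572266, 71.95486450195312), 19.931787490844727) 679 plane [8.90731708e-03 1.00263804e-02 8.22832452e+01]
+x 12 [40.20678649 43.69366894 47.5935301 ]
-x 156 [39.04162548 43.2715625  47.32793628]
+y 52 [60.60493762 63.54220225 67.4168797 ]
-y 93 [60.45093629 63.62599631 65.84933903]
```

The foot is within about 1.3 mm of the middle of its place. I start the slow descent.

Call:
{"op": "carry_out", "data": {
  "motion": [
    [1, 0, 0, 1.2, 0],
    [1, 0, 0, 2.4, 0],
    [1, 0, 0, 3.6, 0],
    [1, 0, 0, 4.8, 0],
    [1, 0, 0, 6, 0],
    [1, 0, 0, 7.2, 0],
    [1, 0, 0, 8.4, 0]
  ]
}}

```text
time: 8.35
tool_pos: [591.0, -58.8, 115.9]
tcp_rot: [3.141, 0.003, 1.903]
contact_force: [-0.1, 0.5, -0.6]
grip_width: 27.5
```

```bash
python3 - <<'E'
from h import *
delta()
E
```

```text
t 8.35 pos [591.03 -58.84 115.94] rot [3.1414e+00 2.9000e-03 1.9034e+00] jaw 19.06 F [-0.07  0.51 -0.58] M [-0.05  0.08  0.01] w 27.51 q6 -0.56
```

Call:
{"op": "carry_out", "data": {
  "motion": [
    [1, 0, 0, 1, 0],
    [1, 0, 0, 2, 0],
    [1, 0, 0, 3, 0],
    [1, 0, 0, 4, 0]
  ]
}}

```text
time: 8.85
tool_pos: [591.1, -58.8, 111.9]
tcp_rot: [3.141, 0.003, 1.903]
contact_force: [-1.2, 0.3, 1.3]
grip_width: 28.0
```

Call:
{"op": "carry_out", "data": {
  "motion": [
    [1, 0, 0, 0.8, 0],
    [1, 0, 0, 1.6, 0],
    [1, 0, 0, 2.4, 0]
  ]
}}

```text
time: 9.22
tool_pos: [591.1, -58.8, 109.6]
tcp_rot: [3.141, 0.003, 1.903]
contact_force: [-2.2, 0.8, 1.5]
grip_width: 28.1
```

Call:
{"op": "carry_out", "data": {
  "motion": [
    [1, 0, 0, 0.5, 0],
    [1, 0, 0, 1, 0]
  ]
}}

```text
time: 9.48
tool_pos: [591.0, -58.8, 108.6]
tcp_rot: [3.141, 0.003, 1.903]
contact_force: [-0.9, -0.1, 2.3]
grip_width: 27.6
```

```bash
python3 - <<'E'
from h import *
delta()
E
```

```text
t 9.47 pos [591.03 -58.84 108.64] rot [3.1413e+00 3.0000e-03 1.9035e+00] jaw 19.06 F [-0.9  -0.08  2.27] M [0.03 0.24 0.06] w 27.62 q6 -0.56
```

Call:
{"op": "carry_out", "data": {
  "motion": [
    [1, 0, 0, 0.4, 0]
  ]
}}

```text
time: 9.6
tool_pos: [591.0, -58.9, 108.4]
tcp_rot: [3.141, 0.003, 1.903]
contact_force: [-1.7, 1.0, 3.4]
grip_width: 28.2
```

Call:
{"op": "carry_out", "data": {
  "motion": [
    [1, 0, 0, 0.4, 0]
  ]
}}

```text
time: 9.72
tool_pos: [591.0, -58.8, 108.1]
tcp_rot: [3.141, 0.003, 1.903]
contact_force: [-1.9, -0.3, 2.6]
grip_width: 27.7
```

Call:
{"op": "carry_out", "data": {
  "motion": [
    [1, 0, 0, 0.4, 0]
  ]
}}

```text
time: 9.85
tool_pos: [591.0, -58.8, 107.7]
tcp_rot: [3.141, 0.003, 1.903]
contact_force: [-1.5, -0.3, 3.5]
grip_width: 27.6
```

Call:
{"op": "carry_out", "data": {
  "motion": [
    [1, 0, 0, 0.4, 0]
  ]
}}

```text
time: 9.98
tool_pos: [591.0, -58.8, 107.4]
tcp_rot: [3.141, 0.003, 1.903]
contact_force: [-2.1, 0.1, 2.9]
grip_width: 27.7
```

Call:
{"op": "carry_out", "data": {
  "motion": [
    [1, 0, 0, 0.4, 0]
  ]
}}

```text
time: 10.1
tool_pos: [591.1, -58.8, 107.0]
tcp_rot: [3.141, 0.003, 1.904]
contact_force: [-1.9, 0.3, 3.4]
grip_width: 27.9
```

Call:
{"op": "carry_out", "data": {
  "motion": [
    [1, 0, 0, 0.4, 0]
  ]
}}

```text
time: 10.22
tool_pos: [591.1, -58.9, 106.6]
tcp_rot: [3.141, 0.003, 1.903]
contact_force: [-1.7, 0.4, 2.9]
grip_width: 28.1
```

Call:
{"op": "carry_out", "data": {
  "motion": [
    [1, 0, 0, 0.4, 0]
  ]
}}

```text
time: 10.35
tool_pos: [591.1, -58.9, 106.1]
tcp_rot: [3.141, 0.003, 1.903]
contact_force: [-1.5, -0.9, 2.8]
grip_width: 27.7
```

Call:
{"op": "carry_out", "data": {
  "motion": [
    [1, 0, 0, 0.4, 0]
  ]
}}

```text
time: 10.48
tool_pos: [591.1, -58.9, 105.7]
tcp_rot: [3.141, 0.003, 1.903]
contact_force: [-1.7, 0.7, 2.5]
grip_width: 27.6
```

Call:
{"op": "carry_out", "data": {
  "motion": [
    [1, 0, 0, 0.4, 0]
  ]
}}

```text
time: 10.6
tool_pos: [591.0, -58.8, 105.2]
tcp_rot: [3.141, 0.003, 1.903]
contact_force: [-2.5, -0.2, 3.0]
grip_width: 28.0
```

```bash
python3 - <<'E'
from h import *
delta()
a=cap('side','side4')
cv2.imwrite('pics/c4.png',cv2.resize(a['color'][180:330,240:440,::-1],None,fx=4,fy=4))
delta()
E
python3 foot.py side4 588 -59 64
```

```text
t 10.6 pos [591.04 -58.84 105.22] rot [3.1411e+00 3.1000e-03 1.9035e+00] jaw 19.06 F [-2.55 -0.2   2.99] M [ 0.04  0.41 -0.01] w 28.01 q6 -0.56
t 10.65 pos [591.04 -58.86 105.18] rot [3.1411e+00 3.1000e-03 1.9034e+00] jaw 19.06 F [-1.11  0.45  2.29] M [0.02 0.38 0.05] w 28.07 q6 -0.56
side4 ((590.8329467773438, -58.33352279663086), (74.34764099121094, 71.34832763671875), 19.001367568969727) 636 plane [6.55428805e-03 1.94372414e-03 6.36915942e+01]
+x 66 [39.86112623 43.16259654 47.58343077]
-x 161 [39.07494716 43.06235783 48.66773965]
+y 29 [60.62003953 64.63793436 67.70985672]
-y 97 [59.79418873 63.55862749 65.99856178]
```

View pics/c4.png

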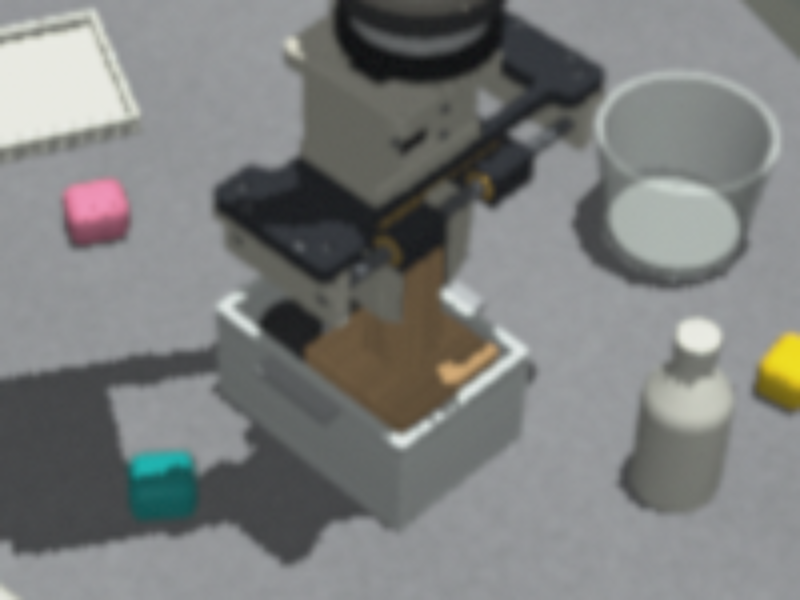

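The foot is still level at about z 50. There is a steady lateral force of about −2 N in x, so I ease 1 mm away from the +x wall while continuing down.

Call:
{"op": "carry_out", "data": {
  "motion": [
    [1, 0, -0.5, 0.2, 0],
    [1, 0, -1, 0.4, 0]
  ]
}}

```text
time: 10.9
tool_pos: [590.8, -59.0, 105.0]
tcp_rot: [3.139, 0.003, 1.903]
contact_force: [1.3, 2.8, 3.1]
grip_width: 27.6
```

Call:
{"op": "carry_out", "data": {
  "motion": [
    [1, 0, 0, 0.4, 0]
  ]
}}

```text
time: 11.02
tool_pos: [590.9, -59.0, 104.7]
tcp_rot: [3.139, 0.004, 1.903]
contact_force: [-2.3, 1.1, 2.4]
grip_width: 27.8
```

Call:
{"op": "carry_out", "data": {
  "motion": [
    [1, 0, 0, 0.4, 0]
  ]
}}

```text
time: 11.15
tool_pos: [590.8, -59.0, 104.3]
tcp_rot: [3.139, 0.004, 1.903]
contact_force: [-1.3, -0.0, 2.7]
grip_width: 27.9
```

Call:
{"op": "carry_out", "data": {
  "motion": [
    [1, 0, 0, 0.4, 0]
  ]
}}

```text
time: 11.28
tool_pos: [590.8, -58.9, 103.9]
tcp_rot: [3.139, 0.004, 1.903]
contact_force: [-0.3, 0.9, 3.2]
grip_width: 27.7
```

Call:
{"op": "carry_out", "data": {
  "motion": [
    [1, 0, 0, 0.4, 0]
  ]
}}

```text
time: 11.4
tool_pos: [590.8, -58.9, 103.4]
tcp_rot: [3.139, 0.004, 1.903]
contact_force: [-0.0, 1.5, 2.9]
grip_width: 27.8
```

Call:
{"op": "carry_out", "data": {
  "motion": [
    [1, 0, 0, 0.4, 0]
  ]
}}

```text
time: 11.52
tool_pos: [590.8, -59.0, 103.0]
tcp_rot: [3.139, 0.004, 1.903]
contact_force: [-0.6, 1.9, 1.7]
grip_width: 28.0
```

Call:
{"op": "carry_out", "data": {
  "motion": [
    [1, 0, 0, 0.4, 0]
  ]
}}

```text
time: 11.65
tool_pos: [590.9, -59.0, 102.8]
tcp_rot: [3.139, 0.004, 1.903]
contact_force: [-0.8, 1.3, 6.5]
grip_width: 27.6
```

Call:
{"op": "carry_out", "data": {
  "motion": [
    [1, 0, 0, 0.2, 0]
  ]
}}

```text
time: 11.78
tool_pos: [590.9, -59.0, 102.8]
tcp_rot: [3.139, 0.004, 1.903]
contact_force: [-0.8, 1.2, 5.0]
grip_width: 28.1
```

Call:
{"op": "carry_out", "data": {
  "motion": [
    [1, 0, 0, 0.2, 0]
  ]
}}

```text
time: 11.9
tool_pos: [590.9, -59.0, 102.8]
tcp_rot: [3.139, 0.004, 1.903]
contact_force: [-0.1, 1.2, 4.7]
grip_width: 27.7
```

It is home at TCP z 102.8: the force rises sharply and nothing moves further. Now I lean.

Call:
{"op": "carry_out", "data": {
  "motion": [
    [1, 0, 0, 0.4, 0]
  ]
}}

```text
time: 12.02
tool_pos: [590.9, -59.0, 102.7]
tcp_rot: [3.139, 0.004, 1.903]
contact_force: [-1.6, 1.2, 6.7]
grip_width: 27.5
```

Call:
{"op": "carry_out", "data": {
  "motion": [
    [1, 0, 0, 0.5, 0],
    [1, 0, 0, 0.5, 0]
  ]
}}

```text
time: 12.28
tool_pos: [590.9, -59.0, 102.8]
tcp_rot: [3.139, 0.004, 1.903]
contact_force: [-1.0, 1.6, 7.2]
grip_width: 27.8
```

```bash
python3 - <<'E'
from h import *
delta()
E
```

```text
t 12.28 pos [590.87 -59.04 102.76] rot [3.1387 0.0039 1.9032] jaw 19.05 F [-1.02  1.57  7.2 ] M [0.29 0.54 0.01] w 27.84 q6 -0.56
```

Call:
{"op": "carry_out", "data": {
  "motion": [
    [1, 0, 0, 0.5, 0],
    [1, 0, 0, 0.7, 0],
    [1, 0, 0, 0.7, 0]
  ]
}}

```text
time: 12.65
tool_pos: [590.9, -59.0, 102.8]
tcp_rot: [3.138, 0.004, 1.903]
contact_force: [-1.4, 1.5, 7.9]
grip_width: 28.2
```

Call:
{"op": "carry_out", "data": {
  "motion": [
    [1, 0, 0, 0.8, 0],
    [1, 0, 0, 0.8, 0],
    [1, 0, 0, 0.8, 0]
  ]
}}

```text
time: 13.02
tool_pos: [590.9, -59.0, 102.7]
tcp_rot: [3.138, 0.004, 1.903]
contact_force: [-1.1, 1.6, 8.9]
grip_width: 27.9
```

Call:
{"op": "carry_out", "data": {
  "motion": [
    [1, 0, 0, 1.0, 0],
    [1, 0, 0, 1.0, 0],
    [1, 0, 0, 1.0, 0]
  ]
}}

```text
time: 13.4
tool_pos: [590.9, -59.0, 102.7]
tcp_rot: [3.138, 0.004, 1.903]
contact_force: [-1.3, 1.5, 10.5]
grip_width: 27.8
```

Call:
{"op": "carry_out", "data": {
  "motion": [
    [1, 0, 0, -1, 0],
    [1, 0, 0, -4, 0],
    [1, 0, 0, -10, 0],
    [1, 0, 0, -20, 0],
    [1, 0, 0, -25, 0],
    [1, 0, 0, -25, 0]
  ]
}}

```text
time: 14.15
tool_pos: [591.1, -59.0, 128.4]
tcp_rot: [3.137, 0.005, 1.903]
contact_force: [0.0, 0.7, -3.1]
grip_width: 27.8
```

```bash
python3 - <<'E'
from h import *
delta((577.8,-20.5,127,19))
E
```

```text
t 14.15 pos [591.06 -59.03 128.45] rot [3.1368 0.0052 1.9033] jaw 19.05 F [ 0.04  0.67 -3.06] M [-0.03 -0.   -0.03] w 27.78 q6 -0.56
(577.8, -20.5, 127, 19) -> [4.076e+01 3.000e-02 1.240e+00] spin 0.05
```

Call:
{"op": "carry_out", "data": {
  "motion": [
    [1, 13, 0, 0, 0],
    [1, 27, -0.5, 0, 0],
    [1, 40, -0.5, 1, 0],
    [1, 40, -0.5, 1, 0],
    [1, 40, -0.5, 1, 0]
  ]
}}

```text
time: 14.78
tool_pos: [577.7, -21.3, 127.3]
tcp_rot: [3.137, 0.006, 1.904]
contact_force: [-0.6, 0.9, -2.5]
grip_width: 27.7
```

```bash
python3 - <<'E'
from h import *
delta((577.8,-20.5,121,19))
a=cap('side','side5')
cv2.imwrite('pics/c5.png',cv2.resize(a['color'][180:330,240:440,::-1],None,fx=4,fy=4))
E
python3 foot.py side5 575 -21 86
```

```text
t 14.78 pos [577.67 -21.33 127.3 ] rot [3.1366 0.0055 1.9038] jaw 19.08 F [-0.55  0.9  -2.49] M [-0.1   0.03  0.07] w 27.72 q6 -0.5
(577.8, -20.5, 121, 19) -> [0.78 0.37 6.3 ] spin 0.08
side5 ((575.8533935546875, -21.274627685546875), (71.08012390136719, 72.43321990966797), 19.99127960205078) 630 plane [1.21701438e-02 1.54133332e-02 8.56541137e+01]
+x 61 [40.93124552 43.83555145 47.80960035]
-x 173 [39.2288173  43.0931372  47.84265271]
+y 18 [60.9915553  63.66485213 67.28126459]
-y 92 [60.13742756 63.23394304 66.07601371]
```

View pics/c5.png

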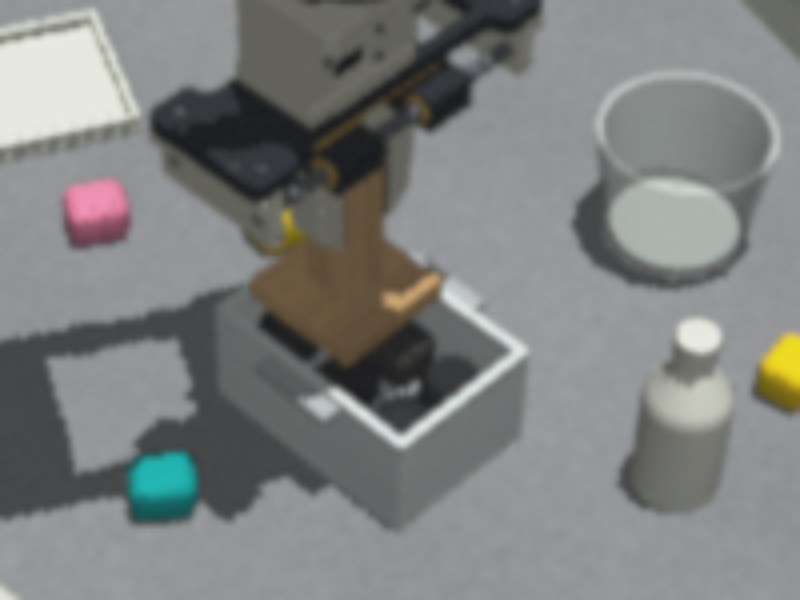

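```bash
python3 - <<'E'
from m import *
c=dict(np.load('pics/side5.npz'));P=world(c)
a=np.radians(19.3);q=P[...,:2]-[581,-40.5]; X=q@[np.cos(a),np.sin(a)];Y=q@[-np.sin(a),np.cos(a)]
g=c['color'].max(-1)
m=(abs(X)<40)&(abs(Y)<60)&(P[...,2]<70)&(g<60)
for y in range(-58,10,5):
    print(y,[ (round(float(np.median(P[...,2][k])),0) if (k:=m&(abs(Y-y)<2.5)&(abs(X-x)<3)).sum()>0 else None) for x in range(-38,40,6)])
print([x for x in range(-38,40,6)])
A=c['color'][225:300,310:375,::-1]; cv2.imwrite('pics/c5b.png',cv2.convertScaleAbs(cv2.resize(A,None,fx=8,fy=8,interpolation=cv2.INTER_CUBIC),alpha=2.5))
E
```

```text
-58 [None, None, None, None, None, None, None, None, None, None, None, None, None]
-53 [None, None, None, None, None, None, None, None, None, None, None, None, None]
-48 [None, None, None, None, None, None, None, None, None, None, 51.0, None, None]
-43 [None, None, None, None, 47.0, 47.0, None, 44.0, 46.0, 45.0, 46.0, None, None]
-38 [None, None, None, None, 50.0, 48.0, 44.0, 41.0, 46.0, None, 47.0, None, None]
-33 [None, None, None, 47.0, 47.0, 48.0, None, 37.0, 45.0, 47.0, 48.0, 45.0, None]
-28 [None, None, None, 45.0, 45.0, None, None, None, 44.0, 47.0, None, None, None]
-23 [None, None, None, None, None, None, None, None, None, 29.0, None, None, None]
-18 [None, None, None, None, None, None, None, 38.0, 39.0, 40.0, 34.0, 36.0, 31.0]
-13 [None, None, None, 43.0, 41.0, 39.0, None, 38.0, 42.0, 44.0, 44.0, 45.0, None]
-8 [None, None, 51.0, 46.0, 46.0, 44.0, 42.0, 40.0, 40.0, 46.0, 46.0, 47.0, 46.0]
-3 [None, None, None, 47.0, 48.0, 45.0, 45.0, 38.0, 44.0, 48.0, 45.0, 48.0, 48.0]
2 [None, None, 48.0, 47.0, 47.0, 45.0, 46.0, 41.0, 44.0, 47.0, 47.0, 47.0, 46.0]
7 [None, None, None, 46.0, 47.0, None, None, 37.0, 37.0, None, None, None, None]
[-38, -32, -26, -20, -14, -8, -2, 4, 10, 16, 22, 28, 34]
```

View pics/c5b.png

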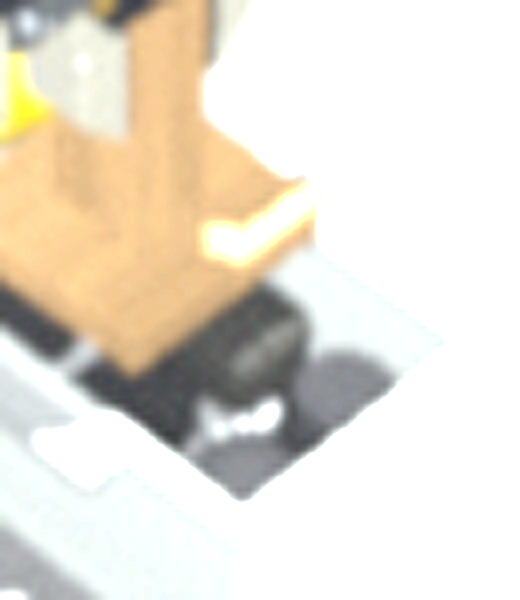

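All four stones pressed so far read z≈47, level. Second place now.

Call:
{"op": "carry_out", "data": {
  "motion": [
    [1, 0, 0, 2, 0],
    [1, 0, 0, 4, 0],
    [1, 0, 0, 6, 0],
    [1, 0, 0, 7.2, 0],
    [1, 0, 0, 8.4, 0],
    [1, 0, 0, 9.6, 0],
    [1, 0, 0, 10.8, 0],
    [1, 0, 0, 12, 0],
    [1, 0, 0, 13.2, 0],
    [1, 0, 0, 14.4, 0]
  ]
}}

```text
time: 16.08
tool_pos: [577.9, -21.6, 112.9]
tcp_rot: [3.136, 0.006, 1.903]
contact_force: [-0.0, 0.8, -0.7]
grip_width: 27.7
```

Call:
{"op": "carry_out", "data": {
  "motion": [
    [1, 0, 0, 1, 0],
    [1, 0, 0, 2, 0],
    [1, 0, 0, 3, 0],
    [1, 0, 0, 4, 0],
    [1, 0, 0, 5, 0]
  ]
}}

```text
time: 16.7
tool_pos: [577.9, -21.6, 107.9]
tcp_rot: [3.137, 0.006, 1.903]
contact_force: [-0.4, -0.2, 1.9]
grip_width: 27.6
```

Call:
{"op": "carry_out", "data": {
  "motion": [
    [1, 0, 0, 0.8, 0],
    [1, 0, 0, 1.6, 0],
    [1, 0, 0, 2.2, 0]
  ]
}}

```text
time: 17.08
tool_pos: [577.9, -21.6, 105.7]
tcp_rot: [3.136, 0.006, 1.903]
contact_force: [-0.9, 0.0, 1.3]
grip_width: 28.0
```

```bash
python3 - <<'E'
from h import *
delta()
E
```

```text
t 17.07 pos [577.87 -21.62 105.66] rot [3.1365 0.0055 1.9033] jaw 19.05 F [-0.9   0.04  1.26] M [0.01 0.27 0.01] w 27.96 q6 -0.5
```

Call:
{"op": "carry_out", "data": {
  "motion": [
    [1, 0, 0, 0.5, 0],
    [1, 0, 0, 1, 0],
    [1, 0, 0, 1.5, 0]
  ]
}}

```text
time: 17.45
tool_pos: [577.9, -21.6, 104.1]
tcp_rot: [3.137, 0.005, 1.903]
contact_force: [-0.6, -0.8, 0.8]
grip_width: 28.2
```

Call:
{"op": "carry_out", "data": {
  "motion": [
    [1, 0, 0, 0.4, 0]
  ]
}}

```text
time: 17.58
tool_pos: [577.9, -21.6, 103.7]
tcp_rot: [3.137, 0.006, 1.903]
contact_force: [-0.9, 0.2, 0.1]
grip_width: 27.9
```

Call:
{"op": "carry_out", "data": {
  "motion": [
    [1, 0, 0, 0.4, 0]
  ]
}}

```text
time: 17.7
tool_pos: [577.9, -21.6, 103.3]
tcp_rot: [3.137, 0.005, 1.903]
contact_force: [-0.2, 1.8, 1.1]
grip_width: 27.9
```

Call:
{"op": "carry_out", "data": {
  "motion": [
    [1, 0, 0, 0.3, 0]
  ]
}}

```text
time: 17.82
tool_pos: [577.9, -21.6, 102.9]
tcp_rot: [3.137, 0.005, 1.903]
contact_force: [-1.0, -0.4, -0.2]
grip_width: 27.8
```

Call:
{"op": "carry_out", "data": {
  "motion": [
    [1, 0, 0, 0.3, 0]
  ]
}}

```text
time: 17.95
tool_pos: [577.9, -21.6, 102.9]
tcp_rot: [3.136, 0.006, 1.903]
contact_force: [-1.0, -0.4, 4.1]
grip_width: 27.9
```

Call:
{"op": "carry_out", "data": {
  "motion": [
    [1, 0, 0, 0.3, 0],
    [1, 0, 0, 0.3, 0]
  ]
}}

```text
time: 18.2
tool_pos: [577.9, -21.7, 102.9]
tcp_rot: [3.136, 0.006, 1.903]
contact_force: [-1.9, 0.8, 4.8]
grip_width: 27.8
```

Call:
{"op": "carry_out", "data": {
  "motion": [
    [1, 0, 0, 0.5, 0],
    [1, 0, 0, 0.5, 0]
  ]
}}

```text
time: 18.45
tool_pos: [577.9, -21.7, 102.8]
tcp_rot: [3.136, 0.006, 1.903]
contact_force: [-2.6, -0.5, 6.7]
grip_width: 27.7
```

Call:
{"op": "carry_out", "data": {
  "motion": [
    [1, 0, 0, 0.7, 0],
    [1, 0, 0, 0.7, 0]
  ]
}}

```text
time: 18.7
tool_pos: [577.9, -21.7, 102.8]
tcp_rot: [3.136, 0.006, 1.903]
contact_force: [-1.8, 0.1, 7.6]
grip_width: 28.0
```

```bash
python3 - <<'E'
from h import *
delta()
E
```

```text
t 18.7 pos [577.95 -21.68 102.81] rot [3.1358 0.006  1.9035] jaw 19.06 F [-1.78  0.13  7.65] M [0.14 0.97 0.03] w 27.95 q6 -0.5
```

Call:
{"op": "carry_out", "data": {
  "motion": [
    [1, 0, 0, 0.8, 0],
    [1, 0, 0, 0.8, 0],
    [1, 0, 0, 0.8, 0],
    [1, 0, 0, 0.8, 0]
  ]
}}

```text
time: 19.2
tool_pos: [577.9, -21.7, 102.8]
tcp_rot: [3.135, 0.006, 1.904]
contact_force: [-3.9, 0.7, 8.7]
grip_width: 27.9
```

Call:
{"op": "carry_out", "data": {
  "motion": [
    [1, 0, 0, -1, 0],
    [1, 0, 0, -4, 0],
    [1, 0, 0, -12, 0],
    [1, 0, 0, -30, 0],
    [1, 0, 0, -45, 0],
    [1, 0, 0, -50, 0],
    [1, 0, 0, -50, 0]
  ]
}}

```text
time: 20.08
tool_pos: [577.6, -21.5, 153.1]
tcp_rot: [3.135, 0.006, 1.904]
contact_force: [0.2, -0.7, -2.0]
grip_width: 28.1
```

```bash
python3 - <<'E'
from h import *
delta((518.2,220,152,-7.3),(518.2,274,152,-7.3),(518.2,274,100,-7.3))
E
```

```text
t 20.07 pos [577.62 -21.49 153.08] rot [3.135  0.0065 1.9035] jaw 19.07 F [ 0.17 -0.73 -2.  ] M [-0.06  0.08  0.01] w 28.12 q6 -0.5
(518.2, 220, 152, -7.3) -> [247.66  22.71  -0.38] spin 26.37
(518.2, 274, 152, -7.3) -> [298.69  40.35  -0.59] spin 26.37
(518.2, 274, 100, -7.3) -> [299.03  40.01  51.41] spin 26.37
```

Call:
{"op": "carry_out", "data": {
  "motion": [
    [1, 40, 4, 0, 5],
    [1, 80, 7, 0, 10],
    [1, 120, 11, 0, 16],
    [1, 160, 15, 0, 22],
    [1, 205, 19, 0, 26.4],
    [1, 248, 23, 0, 26.4],
    [1, 280, 34, 0, 26.4],
    [1, 298, 40, 0, 26.4],
    [1, 298, 40, 0, 26.4]
  ]
}}

```text
time: 21.2
tool_pos: [517.8, 273.8, 150.7]
tcp_rot: [3.134, 0.004, 1.444]
contact_force: [0.8, -0.5, -2.5]
grip_width: 27.5
```

```bash
python3 - <<'E'
from m import *
delta((518.2,274,100,-7.3))
for n,(cx,cy),d in(('side',(581,-40.5),19.3),('top',(584,-37),18.5)):
    c=cap(n,n+'6'); P=world(c)
    a=np.radians(d);q=P[...,:2]-[cx,cy]; X=q@[np.cos(a),np.sin(a)];Y=q@[-np.sin(a),np.cos(a)]
    g=c['color'].max(-1); m=(abs(X)<40)&(abs(Y)<60)&(P[...,2]<75)
    for ty in(-40,0,40):
        for tx in(-20,20):
            k=m&(np.hypot(X-tx,Y-ty)<8); z=P[...,2][k]; print(n,tx,ty,np.round(np.percentile(z,[10,50,90]),1) if k.sum() else None,k.sum())
    A=c['color'][180:330,240:440,::-1] if n=='side' else c['color'][180:330,230:430,::-1]
    cv2.imwrite(f'pics/c6{n}.png',cv2.convertScaleAbs(cv2.resize(A,None,fx=2,fy=2),alpha=1.5))
    if n=='side': A0=cv2.imread('pics/c6side.png')
cv2.imwrite('pics/c6.png',np.hstack([A0,cv2.imread('pics/c6top.png')]))
E
```

```text
t 21.2 pos [517.81 273.78 150.74] rot [3.1335 0.0035 1.4444] jaw -7.24 F [ 0.78 -0.49 -2.49] M [-0.1   0.06  0.02] w 27.55 q6 0.49
(518.2, 274, 100, -7.3) -> [ 4.400e-01 -5.000e-02  5.074e+01] spin 0.06
side -20 -40 [45.8 47.1 48.9] 41
side 20 -40 [45.5 47.8 50. ] 38
side -20 0 [45.2 47.1 49.1] 41
side 20 0 [45.6 47.  48.5] 33
side -20 40 [45.  47.2 49.6] 36
side 20 40 [45.4 46.9 49.1] 31
top -20 -40 [47.8 49.5 50.9] 70
top 20 -40 [47.8 49.6 51.2] 73
top -20 0 [47.7 49.3 51.1] 74
top 20 0 [47.4 49.1 51.1] 75
top -20 40 [47.8 49.5 50.9] 76
top 20 40 [47.5 49.5 50.9] 69
```

View pics/c6.png

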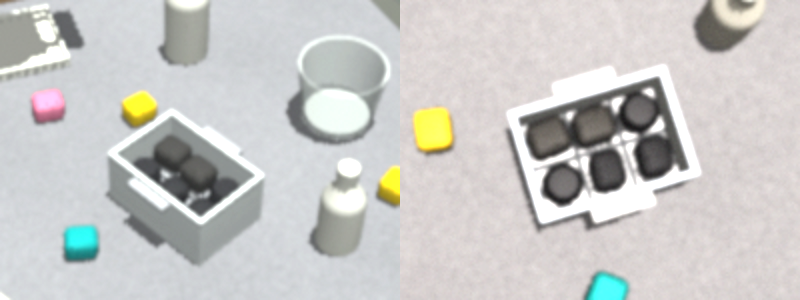

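View pics/side6.png

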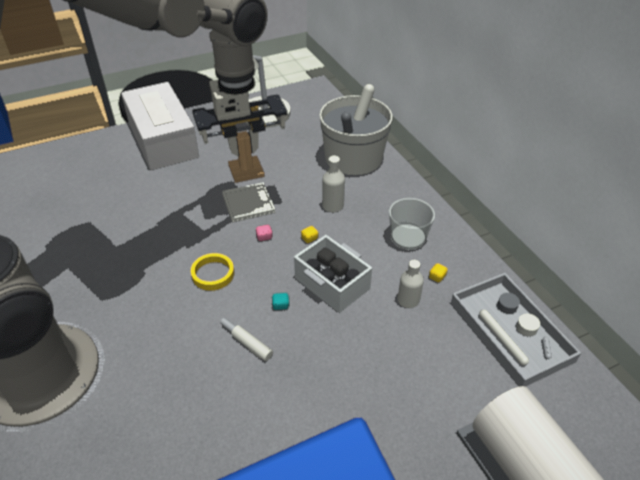

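All six stones are level within 1 mm in both views: side 46.9–47.8, top 49.1–49.6. The press hangs over the dish, at (246,170) in the side view. I check its offset from the dish.

```bash
python3 foot.py side6 515 272 110 | head -1; python3 - <<'E'
from h import *
delta((518.2,274,62,-7.3))
E
```

```text
side6 ((517.3603515625, 272.973876953125), (75.47957611083984, 67.37447357177734), 83.06549072265625) 449 plane [1.29430287e-02 1.07030797e-02 1.09191946e+02]
t 21.3 pos [518.09 272.28 150.99] rot [3.1334 0.0038 1.4425] jaw -7.35 F [ 0.72 -0.04 -2.06] M [-0.07  0.02 -0.03] w 27.6 q6 0.49
(518.2, 274, 62, -7.3) -> [ 2.06 -0.84 88.98] spin -0.05
```

Call:
{"op": "carry_out", "data": {
  "motion": [
    [1, 0, 0, 15, 0],
    [1, 0, 0, 35, 0],
    [1, 0, 0, 55, 0],
    [1, 0, 0, 70, 0],
    [1, 0, 0, 77, 0],
    [1, 0, 0, 80, 0],
    [1, 0, 0, 82, 0],
    [1, 0, 0, 84, 0],
    [1, 0, 0, 86, 0],
    [1, 0, 0, 86, 0]
  ]
}}

```text
time: 22.55
tool_pos: [518.7, 271.9, 64.9]
tcp_rot: [3.134, 0.004, 1.442]
contact_force: [-0.9, 0.6, -1.8]
grip_width: 28.1
```

```bash
python3 - <<'E'
from h import *
delta((517.5,272,60,-7.3))
a=cap('side','side7')
cv2.imwrite('pics/c7.png',cv2.resize(a['color'][90:240,160:360,::-1],None,fx=4,fy=4))
E
python3 foot.py side7 515 272 24 | head -1
```

```text
t 22.55 pos [518.69 271.87  64.94] rot [3.1335 0.0039 1.4425] jaw -7.35 F [-0.88  0.56 -1.82] M [-0.16  0.07  0.  ] w 28.11 q6 0.49
(517.5, 272, 60, -7.3) -> [ 0.   -1.24  4.93] spin -0.05
side7 ((517.71826171875, 270.6959228515625), (74.123291015625, 67.31202697753906), 81.45206451416016) 431 plane [7.60099233e-03 4.77766247e-04 2.32107087e+01]
```

View pics/c7.png

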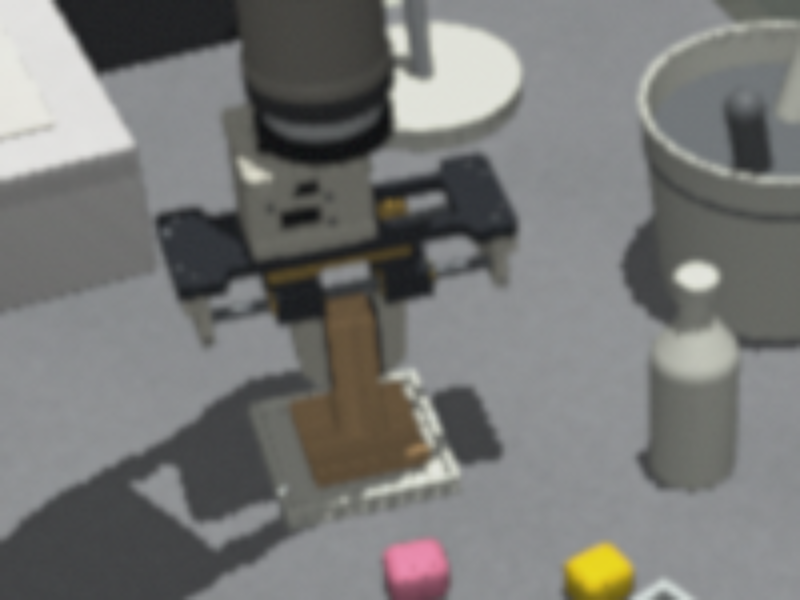

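The foot sits inside the dish walls, about 5 mm above the floor. Lowering gently.

Call:
{"op": "carry_out", "data": {
  "motion": [
    [1, 0, -1, 1.5, 0],
    [1, 0, -1.5, 3, 0],
    [1, 0, -1.5, 4, 0],
    [1, 0, -1.5, 4.5, 0]
  ]
}}

```text
time: 23.1
tool_pos: [517.3, 272.1, 60.4]
tcp_rot: [3.133, 0.004, 1.443]
contact_force: [-0.4, -0.7, -1.5]
grip_width: 27.7
```

Call:
{"op": "carry_out", "data": {
  "motion": [
    [1, 0, 0, 0.5, 0],
    [1, 0, 0, 1, 0]
  ]
}}

```text
time: 23.35
tool_pos: [517.4, 272.0, 60.2]
tcp_rot: [3.133, 0.004, 1.443]
contact_force: [-2.6, -1.5, 8.3]
grip_width: 27.9
```

Call:
{"op": "carry_out", "data": {
  "motion": [
    [1, 0, 0, -0.1, 0],
    [0.9, 0, 0, 0, 0],
    [0, 0, 0, 0, 0],
    [0, 0, 0, 0, 0],
    [0, 0, 0, 0, 0],
    [0, 0, 0, 0, 0],
    [0, 0, 0, 0, 0],
    [0, 0, 0, 0, 0]
  ]
}}

```text
time: 24.35
tool_pos: [517.4, 272.0, 60.2]
tcp_rot: [3.133, 0.004, 1.443]
contact_force: [0.1, 0.5, 0.1]
grip_width: 83.7
```

Call:
{"op": "carry_out", "data": {
  "motion": [
    [0, 0, 0, -5, 0],
    [0, 0, 0, -20, 0],
    [0, 0, 0, -50, 0],
    [0, 0, 0, -90, 0],
    [0, 0, 0, -130, 0],
    [0, 0, 0, -130, 0]
  ]
}}

```text
time: 25.1
tool_pos: [518.2, 273.4, 195.0]
tcp_rot: [3.125, -0.0, 1.443]
contact_force: [-0.4, -0.2, -0.7]
grip_width: 91.9
```

```bash
python3 - <<'E'
from m import *
delta()
a=cap('side','side8');b=cap('top','top8')
cv2.imwrite('pics/c8.png',np.hstack([cv2.resize(a['color'][90:240,160:360,::-1],None,fx=2,fy=2),cv2.resize(b['color'][210:360,40:240,::-1],None,fx=2,fy=2)]))
for n,c in(('side',a),('top',b)):
    P=world(c); dc=(515.5,272)
    for lo,hi in((15,26),(96,112)):
        hsv=cv2.cvtColor(c['color'],cv2.COLOR_RGB2HSV); w=(hsv[...,0]>5)&(hsv[...,0]<22)&(hsv[...,1]>80)
        q=P[w&(P[...,2]>lo)&(P[...,2]<hi)&(np.hypot(P[...,0]-dc[0],P[...,1]-dc[1])<70)]
        print(n,lo,len(q),cv2.minAreaRect(q[:,:2].astype(np.float32)) if len(q)>3 else '',np.median(q[:,2]) if len(q) else '')
E
```

```text
t 25.1 pos [518.2  273.44 195.05] rot [ 3.1254e+00 -4.0000e-04  1.4427e+00] jaw -7.34 F [-0.36 -0.24 -0.68] M [-0.09  0.07 -0.02] w 91.91 q6 0.49
side 15 415 ((517.5228271484375, 271.30517578125), (76.51558685302734, 69.157958984375), 83.16505432128906) 18.61254918882878
side 96 103 ((517.7979736328125, 268.4812927246094), (30.060829162597656, 25.08867073059082), 65.62751770019531) 103.55566563549291
top 15 1295 ((521.1630249023438, 282.1556091308594), (84.48147583007812, 68.84136199951172), 82.5587387084961) 20.96578269912277
top 96 386 ((520.667236328125, 274.6155700683594), (27.765920639038086, 27.900020599365234), 82.73748016357422) 106.52670910481885
```

View pics/c8.png

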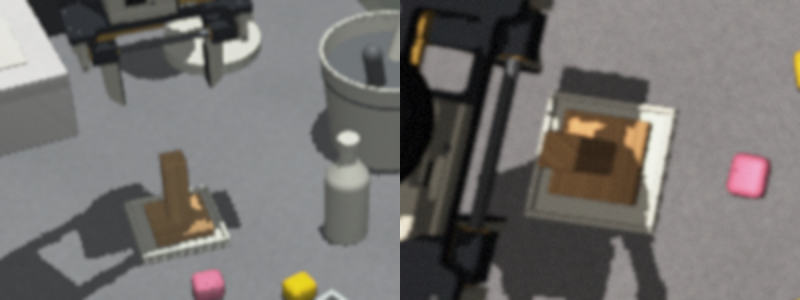

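The press stands upright in the dish, about 3.5 mm off centre in both views, and the gripper is clear of it.

```bash
python3 -c "
from plant import bot
print(bot.close_job())"
```

```text
the job is handed in; nothing more can be done
None
```

I tamped all six stones home with the press in two placements, stood the press upright in its dish and let go. I handed the job in at about 25 s on the clock; it reported no verdict.

- **Stops:** in both places the force rose sharply at the same tool height, TCP z 102.8 mm.
- **Leaning force:** I leant with about 12 N in the first place and about 11 N in the second, after adding roughly 2 N for the press's weight. Single-stone forces can't be measured here. The limit of 15 N on one stone holds if those totals are right, because they stay below it. The 3 N needed on some stone follows only from the totals. The force readings scatter by 1–2 N.
- **Stones:** all six tops agree within 1 mm in each camera (side 46.9–47.8 mm, top 49.1–49.6 mm). The roughly 2 mm between the cameras is their usual calibration offset.
- **Press:** it stands in the dish about 3–4 mm from the centre in both views (18 mm allowed). Its foot is on the dish floor, and the gripper is open and well clear.
- **Checks that disagreed:**
  - I saw a sideways force of up to about 4 N and some uneven loading while leaning.
  - The tool drifted to a tilt of less than 0.01 rad by the time it let go.
  - Two of the last outline fits of the press were distorted. The top-view fit of the foot came out 84 mm long instead of 70 mm, so I relied on the top view's handle and the side view's foot.

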